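Set up the roast colour reader

ROBOT

A 6-joint arm with a two-finger parallel gripper is mounted at the origin on the work surface. World frame = base frame: x ahead of the robot, y to its left, z up, the work surface at z = 0. Lengths are in m, angles in rad, forces in N, time in s.
With the tool pointing down it reaches from about 0.25 to 0.775 m from the base axis. Payload 4 kg.
Tool frame: the origin (TCP) lies at the very end of the fingers, on their centre line; the grasp point (between the pads) lies 19 mm behind it (bot.pinch_z is the distance from the TCP to the grasp point, in m); z points along the fingers, y is the line along which they close (so a half turn about z gives the same grasp; the last joint's range is limited). The gripper opens to 85 mm and grips with 20 to 120 N. Pads are 22 mm wide; open, the fingers measure 114 mm over their backs; the gripper's body (76 mm by 85 mm) begins 54 mm behind the grasp point. The pads swing forward as they close: fully open they stand 13 mm farther back than shut.
Start: joints at [-1.436, 0.087, 1.371, -0, 1.684, -0.103], TCP at [0.13, -0.535, 0.231] pointing down, gripper open.
Joint ranges: [-3.1, 3.1], [-0.76, 2.03], [0.27, 2.55], [-1.08, 4.22], [0.17, 2.65], [-2.57, 2.57]. Speed limits (rad/s): [2.79, 2.79, 3.14, 3.14, 3.14, 3.14].

INTERFACE

Orientations are given as a unit quaternion [w, x, y, z].
In Python, from bench import status, imaging, bot gives the robot as it stands. The module is installed in compiled form; this text tells all that it offers.
- The arm moves only by the tool move_arm, never from a script. Its argument "motion" is a list of rows, each an object of numbers: "hand": the opening, from -1 (shut) to 1 (fully open), so that 0 is half open; "x", "y", "z": the shift along the tool's x, y, z as a fraction of full scale; "twist": the turn about the tool's z as a fraction of full scale. In form: [{"hand": .., "x": .., "y": .., "z": .., "twist": ..}, ...]. A call has 1 to 5 rows; each row shifts and turns the commanded pose from where the row before left it, along the tool's axes as they then stand; what a row does not reach is not made up. Full scale, the value 1, is 50 cm for a shift and 360 degrees for a turn. A row lasts 1/12 s, in which the tool goes at most 41.7 mm and 7.16 degrees, less where a joint would pass 70% of its speed; a pose out of reach is approached as far as the arm can. A call with a number of a shift or a turn outside -1 to 1 is refused whole. A call with a gripper value outside its range is refused whole. The fingers move at their own pace and stop on an object; the grip force is fixed at half the most. Time passes only in rows, so rows that do not move let the fingers close. It gives the time, the measured TCP pose, the force, the opening and the grip force at its end, in the units of the state.
- status.state(): the state, without advancing time (a new reading comes with each control period).
- imaging.snapshot(name): name is "scene" or "top"; returns the picture (480x640x3 uint8, blue, green, red); there is no depth.
- imaging.calibration(name): a dict with "camera_matrix" (3x3 intrinsics, pixels), "rvec" (rotation vector, rad) and "tvec" (3), from world to camera coordinates, as OpenCV has them. Camera axes: x right, y down, z forward; pixel columns grow to the right and rows downward; lengths in m; the calibration is good to about 2 mm. A picture is of the moment at which its call begins. calibration takes no time and is no camera call.
- bot.close_job(): hands the job in; it is judged then, once.
The state is a dict: "time_s": time; "joints": joint angles; "dq": joint speeds; "joint_torque": joint torques, N m; "ee_pos": TCP position; "tcp_rot": TCP orientation; "force": force on the tool from outside, world axes, zero at the start; "wrist_torque": the same for the moment, N m; "finger_gap": finger opening in m; "gripper_force": force on a finger pad.
Only numpy, scipy, OpenCV 4.12 (cv2) and the standard library are available. Lean on these libraries where they do the work, as an engineer would, in place of code of your own. Each camera call takes 0.05 s, during which the arm holds its last target. There are 200 camera calls.

TASK

Roll the sealed sample tin along the reader's track, without lifting it off, until it lies centred on the black mark line in front of the window. Then, with the tin left there, turn the dial on the sloping panel so that its white pointer is in line with the middle of the small dark steel marker tab on the scale, and let go. Leave the marker tab, the bowls, spoon, jar and the other tin where they are.

Things in the scene. Friction and masses are not known exactly. Their poses are not given: they have to be found in the camera images.
- reader: Roast colour reader, fixed on the bench: grey wedge console, white panel, behind a track. Origin on the bench; x points to the console's back, y along the track to the left, z up. Console x -70 to 80, y -120 to 120 mm; upright front 55 mm high with a black window at y -60; top panel slopes up to the back (160 mm high) at 35 degrees, outward normal n = (-0.574, 0, 0.819) in this frame.
- track_mark (a point): Where the tin's centre belongs: 34 mm above the bench, over the thin black line across the track in front of the window. Axes as the reader's. The aluminium track runs along the reader's y at its x = -135 mm: floor 6 mm above the bench, 80 mm wide between rims 14 mm above the bench, 16 mm high end stops 113 mm to the right and 253 mm to the left of the mark.
- tin: Sealed steel sample tin lying on the track: a plain cylinder 56 mm in diameter, 72 mm long, about 0.25 kg. Origin at its centre; x is the cylinder's axis, across the track (along the reader's x); z points up at the start. It starts left of the mark (reader's +y), 90 to 190 mm away, and is polished (friction about 0.35): pushed on its flank it rolls, coasting about 10 mm after a push at 0.1 m/s.
- dial_grip (a point): On the dial's axis at the height to grip, 36 mm out from the panel along n. The dial is a black disc, 68 mm across and 6 mm thick, with an upright bar grip 14 mm wide and 44 mm long (along the pointer), free to grip from 10 to 45 mm out from the panel. It turns with about 0.05 N m and stays where it is left.
- dial_pointer (a point): A point on the dial, straight out along its white pointer line, 40 mm from the dial's axis and 8 mm out from the panel (just past the skirt).
- marker_tip (a point): The inner tip of the marker tab (dark steel, 7 mm wide, 18 mm long, 6 mm high, lying outside the dial's skirt on the scale), at the same 40 mm from the axis and 8 mm out from the panel. The dial is set when dial_pointer coincides with this point.
- dial (a joint): Dial angle, rad, 0 to 4.6, growing as the dial is turned clockwise seen looking down onto the panel. At value q the pointer's direction is 2.3 - q rad from straight up the slope, counted anticlockwise (towards the reader's +y). Starts 0.2 to 0.9.
- marker (a joint): Marker tab's angle on the same scale: the dial is set when joint dial equals this value. The tab is stiff (0.3 N m) and is not to be moved. Starts 1.3 to 1.9.
- spare_tin: Bystander: an identical tin standing upright between the robot and the track's right half. Origin at the centre of its underside, height 72 mm.
- bowl_a: Bystander: white cupping bowl, 90 mm across, 60 mm high, between the robot and the track's middle. Origin under its centre.
- bowl_b: Bystander: another such bowl, far to the left.
- bowl_c: Bystander: another such bowl, far to the right.
- jar: Bystander: amber jar with a steel cap, 72 mm across, 120 mm high, just left of the console. Origin under its centre.
- spoon: Bystander: steel spoon lying on the bench to the right.
Not all that is in view belongs to the job. Leave any red look-alike of the tin alone.

How it is judged:
By the outcome, as a careful person would: the job done as asked, in the order asked, and still so for the second after the job is handed in, with the robot touching nothing.
It also fails if it takes over 46 s, if anything falls off the work surface, if the arm or the gripper's body presses on something with over 40 N, if the wrist force passes 120 N, or if a joint passes its speed limit or range.

## Working session

There is one attempt and no reset: what is moved stays moved. The work goes in short steps, Python scripts to look and compute and a tool call to move; the robot and the scene stay as the last step left them, time stands still between calls to the robot, and variables do not carry over. Pictures are saved under pics/ and viewed, at most 10 in all, crops included, and the job is handed in when it is done.

Besides the shell and the picture viewer there is one more tool, called after "Request:" as name(argument=value, ...), one argument or row to a line, values as JSON. move_arm: Moves the arm, as the interface text tells. Shift numbers are shares of 50 cm and turn numbers shares of 360 degrees, none past 1 either way. Its arguments: {"type":"object","properties":{"motion":{"type":"array","items":{"type":"object","properties":{"hand":{"type":"number"},"x":{"type":"number","minimum":-1,"maximum":1},"y":{"type":"number","minimum":-1,"maximum":1},"z":{"type":"number","minimum":-1,"maximum":1},"twist":{"type":"number","minimum":-1,"maximum":1}}}}},"required":["motion"]}

```bash
mkdir -p pics; python3 - <<'E'
from bench import status, imaging, bot
import cv2,numpy as np
for n in("scene","top"):
    cv2.imwrite(f"pics/{n}0.png",imaging.snapshot(n))
    c=imaging.calibration(n);R=cv2.Rodrigues(np.array(c["rvec"],float))[0]
    print(n,c["camera_matrix"],"C",-R.T@np.array(c["tvec"]).ravel(),R.round(3))
print(status.state(),bot.pinch_z)
E
```

```text
scene [[488.53912794   0.         327.25773109]
 [  0.         488.53912794 227.11033311]
 [  0.           0.           1.        ]] C [1.4425396  0.33210267 0.75874429] [[-0.289  0.957 -0.02 ]
 [ 0.542  0.146 -0.827]
 [-0.789 -0.25  -0.561]]
top [[601.3029017    0.         321.38383198]
 [  0.         601.3029017  232.13155745]
 [  0.           0.           1.        ]] C [0.23652238 0.02753086 1.74353765] [[-0.013 -1.    -0.023]
 [-0.985  0.017 -0.173]
 [ 0.173  0.02  -0.985]]
{'time_s': 0.1, 'joints': array([-1.43610650e+00,  8.79193694e-02,  1.37214364e+00,  1.97595904e-05,
        1.68355647e+00, -1.03105531e-01]), 'dq': array([ 0.00018327, -0.00086253, -0.00379328,  0.00074404, -0.00050657,
        0.00013398]), 'joint_torque': array([ 2.94605779e-03, -3.53013647e+01, -3.14218748e+01, -7.29037447e-05,
        7.98028777e-03,  8.34408468e-06]), 'ee_pos': array([ 0.12949727, -0.53408149,  0.23021467]), 'tcp_rot': array([-1.01344461e-03,  9.92939354e-01,  1.18618772e-01, -6.18639893e-06]), 'force': array([-0.03809656, -0.29891552, -0.16371756]), 'wrist_torque': array([-0.00565709,  0.00741094, -0.02165341]), 'gripper_force': 0.0, 'finger_gap': 0.08553068377379623} 0.0187
```

View pics/scene0.png

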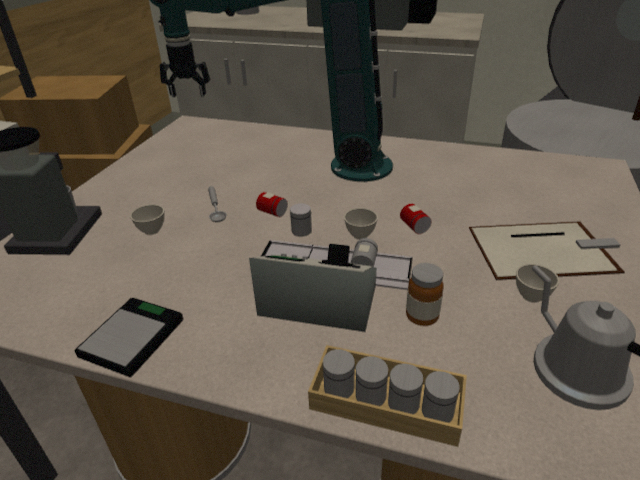

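View pics/top0.png

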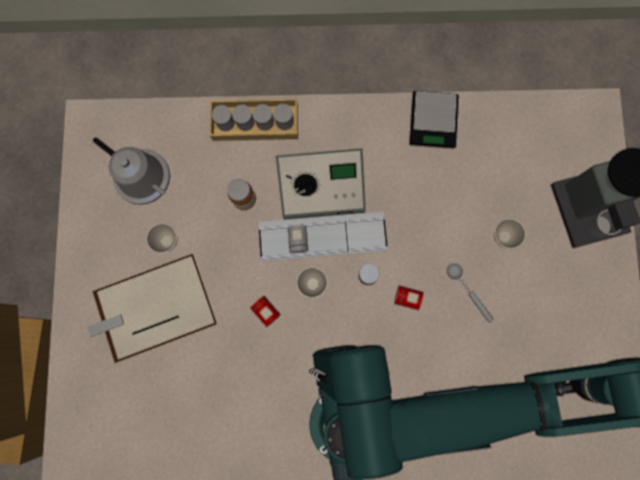

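The top view shows the tin on the track at (298,237) and the mark line at about (347,236). The dial is at (305,184). Things that could be taken for the tin: red tins at (265,311) and (409,298), the upright spare at (369,273), and the four tins in the tray at (222–284,117). I choose the grey one lying on the track and will check it in a close crop.

```bash
cat > h.py <<'E'
import cv2,numpy as np
from bench import status,imaging,bot
def cal(n):
    c=imaging.calibration(n);R=cv2.Rodrigues(np.array(c["rvec"],float))[0]
    return np.array(c["camera_matrix"]),R,-R.T@np.array(c["tvec"],float).ravel()
def ray(n,u,v,p0,nrm=(0,0,1)):
    K,R,C=cal(n);d=R.T@np.linalg.solve(K,[u,v,1.]);p0=np.array(p0,float);nrm=np.array(nrm,float)
    return C+d*((p0-C)@nrm)/(d@nrm)
def proj(n,P):
    K,R,C=cal(n);q=K@(R@(np.array(P)-C));return q[:2]/q[2]
E
python3 - <<'E'
from h import *
im=cv2.imread("pics/top0.png")
c=im[140:265,245:395];cv2.imwrite("pics/c1.png",cv2.resize(c,None,fx=4.8,fy=4.8,interpolation=cv2.INTER_CUBIC))
for q in [(278,157),(363,150),(260,220),(386,236)]:print(q,ray("top",*q,(0,0,.014)))
E
```

```text
(278, 157) [0.77084837 0.19020262 0.014     ]
(363, 150) [ 0.78750212 -0.06422618  0.014     ]
(260, 220) [0.57971286 0.24325648 0.014     ]
(386, 236) [ 0.52588044 -0.12461082  0.014     ]
```

View pics/c1.png

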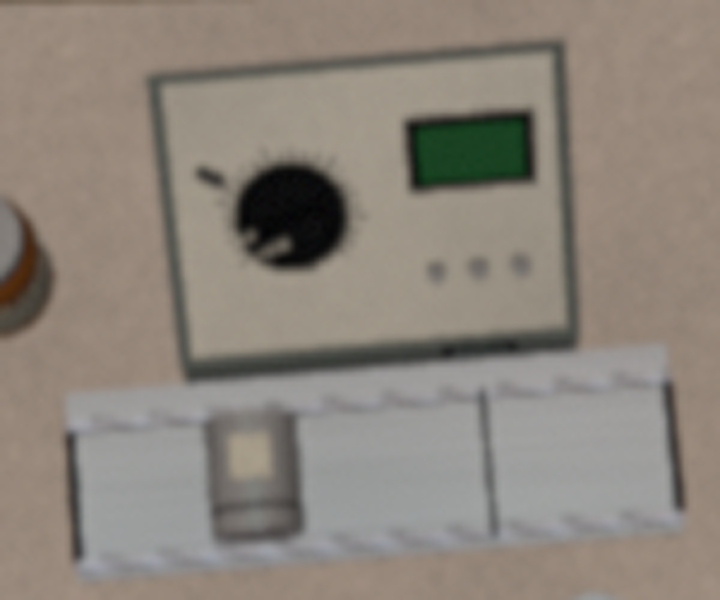

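The crop confirms that the plain grey tin lies on the track at crop (254,475). The mark line runs (483,388)–(494,535), the dial centre is near (292,216), and the marker tab runs (198,172)–(222,185). Next I compute poses, and take an enlarged crop of the dial.

```bash
cat >> h.py <<'E'
def cr(u,v): return ((u+.5)/4.8-.5+245,(v+.5)/4.8-.5+140)
E
python3 - <<'E'
from h import *
g=lambda u,v,z:ray("top",*cr(u,v),(0,0,z))
L=g(76,495,.014);Rr=g(675,445,.014);m1=g(483,388,.006);m2=g(494,535,.006)
print("stops",L,Rr,"len",np.linalg.norm(L-Rr)); d=L-Rr
print("yaw from stops",np.degrees(np.arctan2(-d[0],d[1])))
e=m1-m2;print("mark",m1,m2,(m1+m2)/2,"yaw",np.degrees(np.arctan2(e[1],e[0])),np.linalg.norm(e))
# panel corners: front edge z=.055, back z=.16
for n,u,v,z in[("FL",187,364,.055),("FR",577,335,.055),("BL",152,77,.16),("BR",562,43,.16)]:print(n,g(u,v,z))
for n,u,v in[("tinL",207,470),("tinR",300,470),("tinN",255,540),("tinF",252,410)]:print(n,g(u,v,.034))
im=cv2.imread("pics/top0.png")
c=im[165:205,280:330];cv2.imwrite("pics/c2.png",cv2.resize(c,None,fx=14,fy=14,interpolation=cv2.INTER_CUBIC))
E
```

```text
stops [0.51207963 0.24164869 0.014     ] [ 0.53680943 -0.12271189  0.014     ] len 0.3651988467079521
yaw from stops 3.882811943258597
mark [ 0.57562934 -0.00711308  0.006     ] [ 0.48457226 -0.01199861  0.006     ] [ 0.5301008  -0.00955584  0.006     ] yaw 3.071174098210719 0.09118805001649352
FL [0.58374582 0.17041395 0.055     ]
FR [ 0.59732616 -0.06285035  0.055     ]
BL [0.72968996 0.18121638 0.16      ]
BR [ 0.74515425 -0.05299531  0.16      ]
tinL [0.52281345 0.16027179 0.034     ]
tinR [0.52188154 0.10430844 0.034     ]
tinN [0.47985829 0.13163322 0.034     ]
tinF [0.55905816 0.1329675  0.034     ]
```

View pics/c2.png

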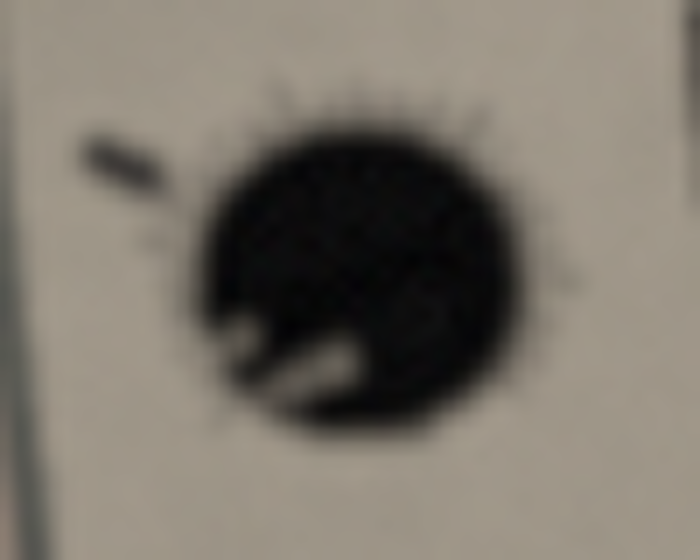

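```bash
cat >> h.py <<'E'
A=np.radians(3.8)
ex=np.array([np.cos(A),np.sin(A),0]);ey=np.array([-np.sin(A),np.cos(A),0]);ez=np.array([0,0,1.])
MARK=np.array([.530,-.0096,0]);O=MARK+.135*ex+.06*ey
t35=np.radians(35)
N=-np.sin(t35)*ex+np.cos(t35)*ez; UP=np.cos(t35)*ex+np.sin(t35)*ez
P0=O-.07*ex+.055*ez
def pan(u,v,h):   # image px of top -> (upslope, left) on panel at height h
    p=ray("top",u,v,P0+h*N,N)-P0; return np.array([p@UP,p@ey])
def world(s,y,h): return P0+s*UP+y*ey+h*N
E
python3 - <<'E'
from h import *
f=lambda u,v,h:pan(280+(u+.5)/14-.5,165+(v+.5)/14-.5,h)
print("O",O)
for n,u,v,h in [("top",360,133,.006),("left",203,280,.006),("right",518,280,.006),("bot",365,437,.006)]:print(n,f(u,v,h))
c=np.array([(f(360,133,.006)[0]-.034),(f(203,280,.006)[1]+f(518,280,.006)[1])/2]);print("c",c)
ang=lambda d:np.arctan2(d[1],d[0])
tip=f(162,188,.007)-c;tail=f(88,150,.006)-c
print("tip",np.hypot(*tip),ang(tip),"tail",np.hypot(*tail),ang(tail))
sk=f(238,342,.006)-c;print("skirt ptr",np.hypot(*sk),ang(sk))
a=f(270,390,.045);b=f(355,352,.045);print("bar top",a-c,b-c,ang(a-b))
print("world grip",world(*c,.036),"top45",world(*c,.045))
E
```

```text
O [0.66072676 0.05921506 0.        ]
top [0.12214611 0.04270127]
left [0.0940406 0.0766671]
right [0.08852026 0.01403127]
bot [0.05770942 0.04746266]
c [0.08814611 0.04534919]
tip 0.04579101001940629 0.9588296825322046 tail 0.06222354916048542 0.9702677749683666
skirt ptr 0.026803320733098095 1.868612241290974
bar top [-0.00367296  0.01850432] [0.00277613 0.00121725] 1.9278637121106281
world grip [0.63931816 0.10324221 0.13504801] top45 [0.63416732 0.1029001  0.14242038]
```

Request:
move_arm(
  motion=[
    {"hand": 1,"twist": 0.0136},
    {"hand": 1,"twist": 0.0136},
    {"hand": 1,"x": 0.043,"y": -0.064},
    {"hand": 1,"x": 0.043,"y": -0.064},
    {"hand": 1,"x": 0.043,"y": -0.064},
  ],
)

```text
schema error: expected keys hand, x, y, z, twist
```

Request:
move_arm(
  motion=[
    {"hand": 1,"x": 0.043,"y": -0.064},
    {"hand": 1,"x": 0.043,"y": -0.064},
    {"hand": 1,"x": 0.043,"y": -0.064},
    {"hand": 1,"x": 0.043,"y": -0.064},
    {"hand": 1,"x": 0.043,"y": -0.064},
  ],
)

```text
schema error: expected keys hand, x, y, z, twist
```

Request:
move_arm(
  motion=[
    {"hand": 1,"x": 0.043,"y": -0.064},
    {"hand": 1,"x": 0.043,"y": -0.064},
    {"hand": 1,"x": 0.043,"y": -0.064},
    {"hand": 1,"x": 0.043,"y": -0.064},
    {"hand": 1,"x": 0.043,"y": -0.064},
  ],
)

```text
schema error: expected keys hand, x, y, z, twist
```

All keys are needed in every row.

Request:
move_arm(
  motion=[
    {"hand": 1,"x": 0,"y": 0,"z": 0,"twist": 0.0136},
    {"hand": 1,"x": 0,"y": 0,"z": 0,"twist": 0.0136},
    {"hand": 1,"x": 0.043,"y": -0.064,"z": 0,"twist": 0},
    {"hand": 1,"x": 0.043,"y": -0.064,"z": 0,"twist": 0},
    {"hand": 1,"x": 0.043,"y": -0.064,"z": 0,"twist": 0},
  ],
)

```text
time_s: 0.52
ee_pos: [0.1876, -0.4332, 0.2301]
tcp_rot: [-0.001, 0.999, 0.033, -0.0]
force: [1.7, -0.9, 0.6]
finger_gap: 0.0854
gripper_force: 0.0
```

Request:
move_arm(
  motion=[
    {"hand": 1,"x": 0.043,"y": -0.064,"z": 0,"twist": 0},
    {"hand": 1,"x": 0.043,"y": -0.064,"z": 0,"twist": 0},
    {"hand": 1,"x": 0.043,"y": -0.064,"z": 0,"twist": 0},
    {"hand": 1,"x": 0.043,"y": -0.064,"z": 0,"twist": 0},
    {"hand": 1,"x": 0.043,"y": -0.064,"z": 0,"twist": 0},
  ],
)

```text
time_s: 0.93
ee_pos: [0.2843, -0.2657, 0.2309]
tcp_rot: [-0.0, 0.999, 0.033, -0.0]
force: [0.5, -0.7, 0.3]
finger_gap: 0.0854
gripper_force: 0.0
```

Request:
move_arm(
  motion=[
    {"hand": 1,"x": 0.0436,"y": -0.0638,"z": 0,"twist": 0},
    {"hand": 1,"x": 0.0436,"y": -0.0638,"z": 0,"twist": 0},
    {"hand": 1,"x": 0.0436,"y": -0.0638,"z": 0,"twist": 0},
    {"hand": 1,"x": 0.0436,"y": -0.0638,"z": 0,"twist": 0},
    {"hand": 1,"x": 0.0436,"y": -0.0638,"z": 0,"twist": 0},
  ],
)

```text
time_s: 1.35
ee_pos: [0.3824, -0.0992, 0.231]
tcp_rot: [0.0, 0.999, 0.033, 0.0]
force: [0.7, -1.1, -0.1]
finger_gap: 0.0856
gripper_force: 0.0
```

Request:
move_arm(
  motion=[
    {"hand": 1,"x": 0.0436,"y": -0.0638,"z": 0,"twist": 0},
    {"hand": 1,"x": 0.0436,"y": -0.0638,"z": 0,"twist": 0},
    {"hand": 1,"x": 0.0436,"y": -0.0638,"z": 0,"twist": 0},
    {"hand": 1,"x": 0.0436,"y": -0.0638,"z": 0,"twist": 0},
    {"hand": 1,"x": 0.0436,"y": -0.0638,"z": 0,"twist": 0},
  ],
)

```text
time_s: 1.77
ee_pos: [0.4805, 0.0673, 0.2308]
tcp_rot: [0.0, 0.999, 0.034, -0.0]
force: [0.1, -0.5, 0.6]
finger_gap: 0.0855
gripper_force: 0.0
```

Request:
move_arm(
  motion=[
    {"hand": 1,"x": 0.0436,"y": -0.0638,"z": 0,"twist": 0},
    {"hand": 1,"x": 0.0436,"y": -0.0638,"z": 0,"twist": 0},
    {"hand": 1,"x": 0,"y": 0,"z": 0.08,"twist": 0},
    {"hand": 1,"x": 0,"y": 0,"z": 0.08,"twist": 0},
    {"hand": 1,"x": 0,"y": 0,"z": 0,"twist": 0},
  ],
)

```text
time_s: 2.18
ee_pos: [0.5116, 0.1315, 0.139]
tcp_rot: [0.001, 0.999, 0.034, -0.012]
force: [-3.8, -0.1, -3.5]
finger_gap: 0.0852
gripper_force: 0.0
```

```bash
python3 - <<'E'
from h import *
im=imaging.snapshot("scene");s=status.state();print(s["ee_pos"],s["tcp_rot"],s["joints"],s["time_s"])
cv2.imwrite("pics/s1.png",cv2.resize(im[120:300,230:450],None,fx=3.3,fy=3.3,interpolation=cv2.INTER_CUBIC))
print(proj("scene",s["ee_pos"]),proj("scene",(.5195,.132,.034)))
E
```

```text
[0.51424785 0.13139304 0.14397886] [ 0.00100127  0.99939406  0.03379875 -0.00825525] [ 1.43425750e-01  9.01758194e-02  1.54174254e+00 -1.84457440e-04
  1.52630496e+00  1.64661910e+00] 2.2333
[365.61082717 216.73343904] [364.27275642 255.96227574]
```

View pics/s1.png

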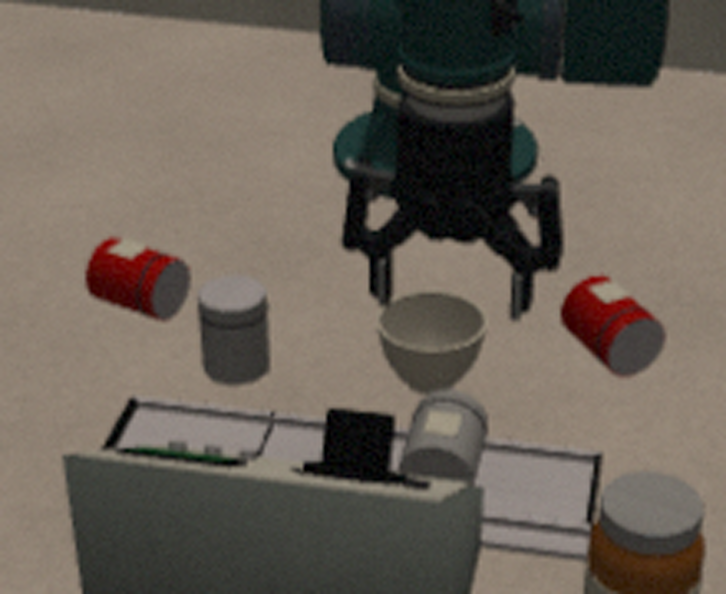

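The scene crop shows the open gripper centred at about crop (445,300), above the tin at (445,440), with clear space around the fingers. I descend to straddle the tin.

Request:
move_arm(
  motion=[
    {"hand": 1,"x": 0,"y": 0,"z": 0.06,"twist": 0},
    {"hand": 1,"x": 0,"y": 0,"z": 0.06,"twist": 0},
    {"hand": 1,"x": 0,"y": 0,"z": 0.06,"twist": 0},
    {"hand": 1,"x": 0,"y": 0,"z": 0.05,"twist": 0},
    {"hand": 1,"x": 0,"y": 0,"z": 0.04,"twist": 0},
  ],
)

```text
time_s: 2.65
ee_pos: [0.5214, 0.1315, 0.0179]
tcp_rot: [-0.0, 0.999, 0.033, 0.002]
force: [-0.1, -0.3, -0.5]
finger_gap: 0.0851
gripper_force: 0.0
```

Request:
move_arm(
  motion=[
    {"hand": 0.52,"x": 0,"y": 0,"z": 0,"twist": 0},
    {"hand": 0.52,"x": 0,"y": 0,"z": 0,"twist": 0},
    {"hand": 0.52,"x": 0,"y": 0,"z": 0,"twist": 0},
    {"hand": 0.52,"x": 0,"y": 0,"z": 0,"twist": 0},
  ],
)

```text
time_s: 2.98
ee_pos: [0.5221, 0.132, 0.0197]
tcp_rot: [-0.0, 0.999, 0.033, 0.003]
force: [0.3, -0.0, 0.4]
finger_gap: 0.065
gripper_force: 0.0
```

Request:
move_arm(
  motion=[
    {"hand": 0.41,"x": 0,"y": 0,"z": 0.012,"twist": 0},
    {"hand": 0.41,"x": 0,"y": 0.006,"z": 0,"twist": 0},
    {"hand": 0.41,"x": 0,"y": 0.012,"z": 0,"twist": 0},
    {"hand": 0.41,"x": 0,"y": 0.014,"z": 0,"twist": 0},
    {"hand": 0.41,"x": 0,"y": 0.016,"z": 0,"twist": 0},
  ],
)

```text
time_s: 3.4
ee_pos: [0.5211, 0.1071, 0.0104]
tcp_rot: [0.0, 0.999, 0.034, 0.0]
force: [0.4, -0.1, -0.4]
finger_gap: 0.06
gripper_force: 0.0
```

Request:
move_arm(
  motion=[
    {"hand": 0.41,"x": 0,"y": 0.014,"z": 0,"twist": 0},
    {"hand": 0.41,"x": 0,"y": 0.014,"z": 0,"twist": 0},
    {"hand": 0.41,"x": 0,"y": 0.014,"z": 0,"twist": 0},
    {"hand": 0.41,"x": 0,"y": 0.014,"z": 0,"twist": 0},
    {"hand": 0.41,"x": 0,"y": 0.014,"z": 0,"twist": 0},
  ],
)

```text
time_s: 3.82
ee_pos: [0.5235, 0.0721, 0.0103]
tcp_rot: [0.0, 0.999, 0.033, -0.0]
force: [-0.2, -0.8, -0.1]
finger_gap: 0.06
gripper_force: 0.0
```

Request:
move_arm(
  motion=[
    {"hand": 0.41,"x": 0,"y": 0.014,"z": 0,"twist": 0},
    {"hand": 0.41,"x": 0,"y": 0.014,"z": 0,"twist": 0},
    {"hand": 0.41,"x": 0,"y": 0.014,"z": 0,"twist": 0},
    {"hand": 0.41,"x": 0,"y": 0.014,"z": 0,"twist": 0},
    {"hand": 0.41,"x": 0,"y": 0.014,"z": 0,"twist": 0},
  ],
)

```text
time_s: 4.23
ee_pos: [0.5258, 0.0373, 0.0103]
tcp_rot: [0.0, 0.999, 0.033, 0.0]
force: [0.1, -0.3, 0.5]
finger_gap: 0.06
gripper_force: 0.0
```

Request:
move_arm(
  motion=[
    {"hand": 0.41,"x": 0,"y": 0.014,"z": 0,"twist": 0},
    {"hand": 0.41,"x": 0,"y": 0.014,"z": 0,"twist": 0},
    {"hand": 0.41,"x": 0,"y": 0.014,"z": 0,"twist": 0},
    {"hand": 0.41,"x": 0,"y": 0.014,"z": 0,"twist": 0},
    {"hand": 0.41,"x": 0,"y": 0.014,"z": 0,"twist": 0},
  ],
)

```text
time_s: 4.65
ee_pos: [0.5281, 0.0024, 0.0103]
tcp_rot: [0.0, 0.999, 0.033, -0.0]
force: [0.5, 0.4, 0.8]
finger_gap: 0.0597
gripper_force: 0.0
```

Request:
move_arm(
  motion=[
    {"hand": 0.41,"x": 0,"y": 0.012,"z": 0,"twist": 0},
    {"hand": 0.41,"x": 0,"y": 0.008,"z": 0,"twist": 0},
    {"hand": 0.41,"x": 0,"y": 0.004,"z": 0,"twist": 0},
    {"hand": 0.41,"x": 0,"y": 0.0017,"z": 0,"twist": 0},
    {"hand": 0.41,"x": 0,"y": 0,"z": 0,"twist": 0},
  ],
)

```text
time_s: 5.07
ee_pos: [0.529, -0.0098, 0.0103]
tcp_rot: [-0.0, 0.999, 0.033, -0.0]
force: [-0.3, -0.3, -0.8]
finger_gap: 0.0602
gripper_force: 0.0
```

```bash
python3 - <<'E'
from h import *
im=imaging.snapshot("top");s=status.state();print(s["ee_pos"],s["finger_gap"],(s["ee_pos"]-MARK)@ey)
cv2.imwrite("pics/t2.png",cv2.resize(im[140:265,245:395],None,fx=4.8,fy=4.8,interpolation=cv2.INTER_CUBIC))
E
```

```text
[ 0.52896144 -0.00961337  0.01029132] 0.060035413497259306 5.54845535544387e-05
```

Request:
move_arm(
  motion=[
    {"hand": 0.34,"x": 0,"y": 0,"z": 0,"twist": 0},
    {"hand": 0.34,"x": 0,"y": 0,"z": 0,"twist": 0},
    {"hand": 0.34,"x": 0,"y": 0,"z": 0,"twist": 0},
    {"hand": 0.34,"x": 0,"y": 0,"z": 0,"twist": 0},
    {"hand": 0.34,"x": 0,"y": 0,"z": 0,"twist": 0},
  ],
)

```text
time_s: 5.53
ee_pos: [0.529, -0.0096, 0.0103]
tcp_rot: [0.0, 0.999, 0.034, 0.0]
force: [0.3, 0.2, -0.3]
finger_gap: 0.057
gripper_force: 0.0
```

Request:
move_arm(
  motion=[
    {"hand": 0.5,"x": 0,"y": 0,"z": 0,"twist": 0},
    {"hand": 0.7,"x": 0,"y": 0,"z": 0,"twist": 0},
    {"hand": 1,"x": 0,"y": 0,"z": 0,"twist": 0},
    {"hand": 1,"x": 0,"y": 0,"z": 0,"twist": 0},
    {"hand": 1,"x": 0,"y": 0,"z": 0,"twist": 0},
  ],
)

```text
time_s: 5.95
ee_pos: [0.529, -0.0097, 0.0103]
tcp_rot: [0.0, 0.999, 0.033, -0.0]
force: [-0.2, 0.0, -0.2]
finger_gap: 0.0855
gripper_force: 0.0
```

Request:
move_arm(
  motion=[
    {"hand": 1,"x": 0,"y": 0,"z": -0.03,"twist": 0},
    {"hand": 1,"x": 0,"y": 0,"z": -0.08,"twist": 0},
    {"hand": 1,"x": 0,"y": 0,"z": -0.08,"twist": 0},
    {"hand": 1,"x": 0,"y": 0,"z": -0.08,"twist": 0},
    {"hand": 1,"x": 0,"y": 0,"z": -0.08,"twist": 0},
  ],
)

```text
time_s: 6.37
ee_pos: [0.5285, -0.0097, 0.187]
tcp_rot: [0.0, 0.999, 0.033, -0.0]
force: [0.5, -0.3, -0.3]
finger_gap: 0.0858
gripper_force: 0.0
```

Request:
move_arm(
  motion=[
    {"hand": -1,"x": 0,"y": 0,"z": -0.08,"twist": 0},
    {"hand": -1,"x": 0,"y": -0.08,"z": -0.02,"twist": 0},
    {"hand": -1,"x": 0,"y": -0.08,"z": 0,"twist": 0},
    {"hand": -1,"x": 0,"y": -0.08,"z": 0,"twist": 0},
    {"hand": -1,"x": 0,"y": -0.08,"z": 0,"twist": 0},
  ],
)

```text
time_s: 6.78
ee_pos: [0.5182, 0.1513, 0.2362]
tcp_rot: [-0.0, 0.999, 0.033, 0.001]
force: [1.2, -1.1, 0.8]
finger_gap: 0.0254
gripper_force: 0.0
```

Request:
move_arm(
  motion=[
    {"hand": -1,"x": 0,"y": -0.08,"z": 0,"twist": 0},
    {"hand": -1,"x": 0,"y": -0.08,"z": 0,"twist": 0},
    {"hand": -1,"x": 0,"y": -0.08,"z": 0,"twist": 0},
    {"hand": -1,"x": 0,"y": -0.04,"z": 0,"twist": 0},
    {"hand": -1,"x": 0,"y": 0,"z": 0,"twist": 0},
  ],
)

```text
time_s: 7.2
ee_pos: [0.5077, 0.294, 0.2346]
tcp_rot: [-0.001, 0.999, 0.036, -0.001]
force: [-0.2, -0.2, 0.1]
finger_gap: -0.0001
gripper_force: 0.0
```

```bash
python3 - <<'E'
from h import *
im=imaging.snapshot("top");s=status.state();print(s["ee_pos"],s["finger_gap"],s["time_s"])
cv2.imwrite("pics/t3raw.png",im)
cv2.imwrite("pics/t3.png",cv2.resize(im[140:265,245:395],None,fx=4.8,fy=4.8,interpolation=cv2.INTER_CUBIC))
E
```

```text
[0.50821687 0.2915707  0.23470124] -0.00013798903918617534 7.25
```

View pics/t3.png

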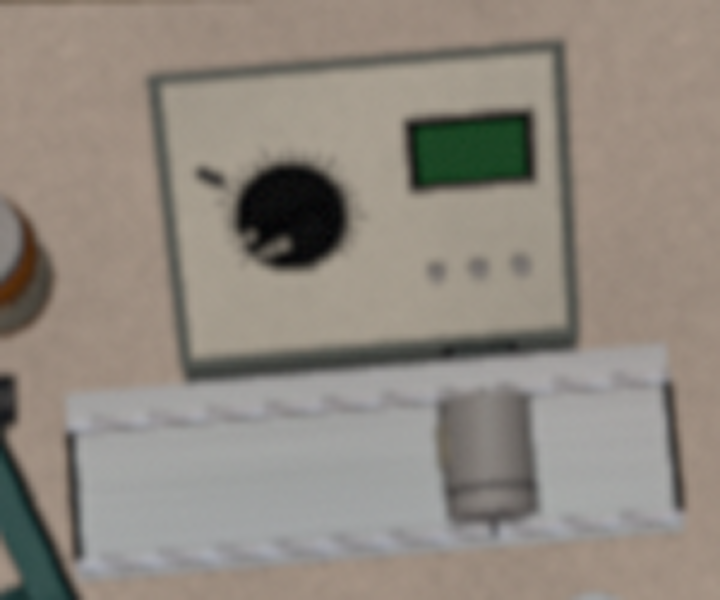

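The tin spans crop columns 441–533 at row 460, so its centre is at 487 against the mark line at about 488.5. That is centred to within 1 mm. Next I take the shut fingers to the near side of the dial's bar, on the pointer end, and push it clockwise.

Request:
move_arm(
  motion=[
    {"hand": -1,"x": 0.0286,"y": 0.0667,"z": 0,"twist": 0},
    {"hand": -1,"x": 0.0286,"y": 0.0667,"z": 0,"twist": 0},
    {"hand": -1,"x": 0.0286,"y": 0.0667,"z": 0,"twist": 0},
    {"hand": -1,"x": 0.0286,"y": 0.0667,"z": 0,"twist": 0},
    {"hand": -1,"x": 0.0286,"y": 0.0667,"z": 0,"twist": 0},
  ],
)

```text
time_s: 7.67
ee_pos: [0.5918, 0.1248, 0.2355]
tcp_rot: [0.0, 0.999, 0.033, 0.0]
force: [1.0, 1.2, -0.6]
finger_gap: -0.0002
gripper_force: 0.0
```

Request:
move_arm(
  motion=[
    {"hand": -1,"x": 0,"y": 0,"z": 0,"twist": 0},
    {"hand": -1,"x": 0,"y": 0,"z": 0.05,"twist": 0},
    {"hand": -1,"x": 0,"y": 0,"z": 0.05,"twist": 0},
    {"hand": -1,"x": 0,"y": 0,"z": 0.05,"twist": 0},
    {"hand": -1,"x": 0,"y": 0,"z": 0,"twist": 0},
  ],
)

```text
time_s: 8.08
ee_pos: [0.5878, 0.1262, 0.1537]
tcp_rot: [0.001, 0.999, 0.032, -0.006]
force: [-0.7, -0.0, -2.1]
finger_gap: -0.0001
gripper_force: 0.0
```

```bash
python3 - <<'E'
from h import *
im=imaging.snapshot("scene");s=status.state();print(s["ee_pos"],s["finger_gap"],s["time_s"],s["tcp_rot"])
C=np.array([.6342,.1029,.1424]);d=s["ee_pos"]-C;print("ex,ey,z off",d@ex,d@ey,s["ee_pos"][2])
cv2.imwrite("pics/s4.png",cv2.resize(im[170:290,290:430],None,fx=5,fy=5,interpolation=cv2.INTER_CUBIC))
E
```

```text
[0.5890752  0.12658892 0.15673235] 0.00033145607172538783 8.1333 [ 5.76230835e-04  9.99458449e-01  3.26629125e-02 -3.95102779e-03]
ex,ey,z off -0.04345563234451749 0.026627439454902205 0.15673234533962022
```

View pics/s4.png

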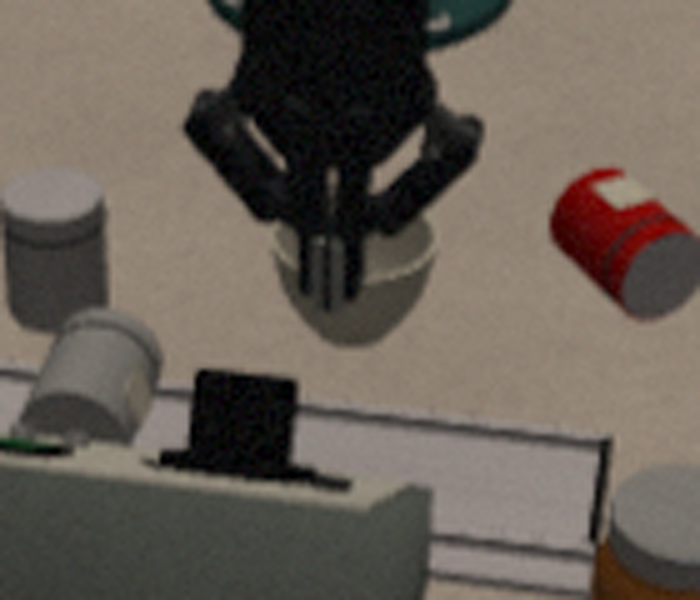

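The scene crop shows the fingers at columns 298–362 (about 28 mm wide), short of the bar (193–298) and over its left end, as planned. I lower and push.

Request:
move_arm(
  motion=[
    {"hand": -1,"x": 0,"y": -0.005,"z": 0.034,"twist": 0},
    {"hand": -1,"x": 0,"y": 0,"z": 0.034,"twist": 0},
    {"hand": -1,"x": 0,"y": 0,"z": 0,"twist": 0},
    {"hand": -1,"x": 0.015,"y": 0,"z": 0,"twist": 0},
    {"hand": -1,"x": 0.015,"y": 0,"z": 0,"twist": 0},
  ],
)

```text
time_s: 8.55
ee_pos: [0.6077, 0.1315, 0.1289]
tcp_rot: [-0.0, 0.999, 0.033, 0.002]
force: [0.8, -0.2, 0.4]
finger_gap: -0.0003
gripper_force: 0.0
```

Request:
move_arm(
  motion=[
    {"hand": -1,"x": 0.01,"y": 0,"z": 0,"twist": 0},
    {"hand": -1,"x": 0.01,"y": 0,"z": 0,"twist": 0},
    {"hand": -1,"x": 0.007,"y": 0,"z": 0,"twist": 0},
    {"hand": -1,"x": 0,"y": 0,"z": 0,"twist": 0},
    {"hand": -1,"x": 0,"y": 0,"z": 0,"twist": 0},
  ],
)

```text
time_s: 8.97
ee_pos: [0.6199, 0.1337, 0.1268]
tcp_rot: [-0.001, 0.999, 0.034, 0.0]
force: [-1.5, 4.0, 1.6]
finger_gap: -0.0004
gripper_force: 2.2
```

```bash
python3 - <<'E'
from h import *
s=status.state();print(s["ee_pos"],s["time_s"],s["force"])
C=np.array([.6342,.1029,.1424]);d=s["ee_pos"]-C;print("ex,ey,z off",d@ex,d@ey)
E
```

```text
[0.61986754 0.13369872 0.12675866] 8.9667 [-1.48804079  4.0248108   1.59496799]
ex,ey,z off -0.01225979908043654 0.031680873359807654
```

Request:
move_arm(
  motion=[
    {"hand": -1,"x": -0.02,"y": -0.01,"z": 0,"twist": 0},
    {"hand": -1,"x": -0.06,"y": 0,"z": 0,"twist": 0},
    {"hand": -1,"x": -0.04,"y": -0.02,"z": -0.06,"twist": 0},
    {"hand": -1,"x": 0,"y": -0.04,"z": -0.06,"twist": 0},
    {"hand": -1,"x": 0,"y": -0.06,"z": -0.05,"twist": 0},
  ],
)

```text
time_s: 9.38
ee_pos: [0.5549, 0.1913, 0.2124]
tcp_rot: [0.001, 0.999, 0.032, 0.0]
force: [1.5, 0.7, 1.1]
finger_gap: -0.0001
gripper_force: 0.0
```

Request:
move_arm(
  motion=[
    {"hand": -1,"x": 0,"y": -0.07,"z": 0,"twist": 0},
    {"hand": -1,"x": 0,"y": -0.07,"z": 0,"twist": 0},
    {"hand": -1,"x": 0,"y": -0.05,"z": 0,"twist": 0},
    {"hand": -1,"x": 0,"y": 0,"z": 0,"twist": 0},
  ],
)

```text
time_s: 9.72
ee_pos: [0.5486, 0.2925, 0.2112]
tcp_rot: [-0.001, 0.999, 0.036, 0.001]
force: [-0.1, -0.8, -0.5]
finger_gap: 0.0001
gripper_force: 0.0
```

```bash
python3 - <<'E'
from h import *
im=imaging.snapshot("top");s=status.state();print(s["ee_pos"],s["time_s"])
cv2.imwrite("pics/t5.png",cv2.resize(im[165:205,280:330],None,fx=14,fy=14,interpolation=cv2.INTER_CUBIC))
E
```

```text
[0.54898344 0.28996319 0.21104122] 9.7667
```

View pics/t5.png

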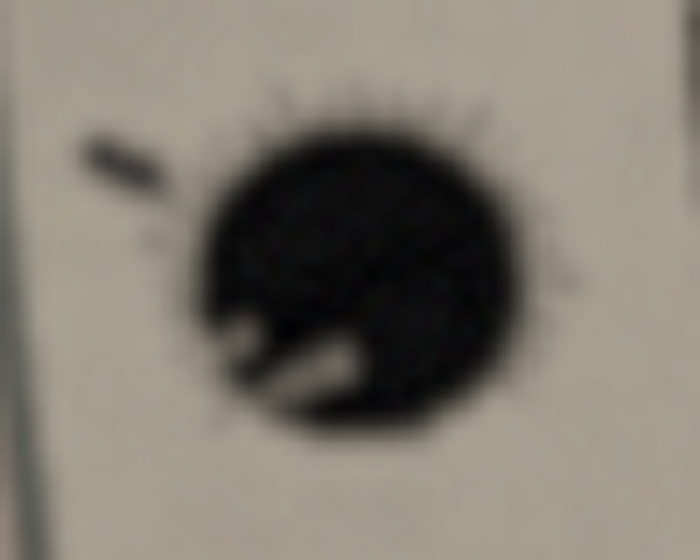

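The dial has not moved: its pointer still runs (270,390)–(355,350), the marker tip is at (160,187), and the marker is unmoved too. The fingers slipped past the bar's end, so I come in about 15 mm further right.

Request:
move_arm(
  motion=[
    {"hand": -1,"x": 0.0122,"y": 0.0706,"z": 0,"twist": 0},
    {"hand": -1,"x": 0.0122,"y": 0.0706,"z": 0,"twist": 0},
    {"hand": -1,"x": 0.0122,"y": 0.0706,"z": 0,"twist": 0},
    {"hand": -1,"x": 0.0122,"y": 0.0706,"z": 0,"twist": 0},
    {"hand": -1,"x": 0.0122,"y": 0.0706,"z": 0,"twist": 0},
  ],
)

```text
time_s: 10.18
ee_pos: [0.5917, 0.1107, 0.2114]
tcp_rot: [0.001, 0.999, 0.033, 0.0]
force: [0.0, -1.2, 0.3]
finger_gap: 0.0
gripper_force: 0.0
```

Request:
move_arm(
  motion=[
    {"hand": -1,"x": 0,"y": 0,"z": 0.05,"twist": 0},
    {"hand": -1,"x": 0,"y": 0,"z": 0.05,"twist": 0},
    {"hand": -1,"x": 0,"y": 0,"z": 0.05,"twist": 0},
    {"hand": -1,"x": 0,"y": 0,"z": 0.02,"twist": 0},
    {"hand": -1,"x": 0,"y": 0,"z": 0,"twist": 0},
  ],
)

```text
time_s: 10.6
ee_pos: [0.5893, 0.1123, 0.1225]
tcp_rot: [0.001, 0.999, 0.033, -0.003]
force: [-0.9, 0.1, 0.3]
finger_gap: 0.0004
gripper_force: 0.0
```

```bash
cat >> h.py <<'E'
def off():
    s=status.state();d=s["ee_pos"]-np.array([.6342,.1029,.1424]);print("off mm",(1e3*d@ex).round(1),(1e3*d@ey).round(1),"z",s["ee_pos"][2].round(4),"F",s["force"].round(1),s["time_s"])
E
python3 -c "
from h import *
off()"
```

```text
off mm -44.2 12.4 z 0.1225 F [-0.9  0.1  0.3] 10.6
```

Request:
move_arm(
  motion=[
    {"hand": -1,"x": 0.02,"y": -0.007,"z": 0,"twist": 0},
    {"hand": -1,"x": 0.012,"y": 0,"z": 0,"twist": 0},
    {"hand": -1,"x": 0.01,"y": 0,"z": 0,"twist": 0},
    {"hand": -1,"x": 0.006,"y": 0,"z": 0,"twist": 0},
    {"hand": -1,"x": 0,"y": 0,"z": 0,"twist": 0},
  ],
)

```text
time_s: 11.02
ee_pos: [0.6141, 0.1193, 0.128]
tcp_rot: [-0.0, 0.999, 0.034, -0.001]
force: [-6.6, 0.2, 4.3]
finger_gap: 0.0002
gripper_force: 4.1
```

```bash
python3 -c "
from h import *
off()"
```

```text
off mm -19.0 17.7 z 0.128 F [-6.6  0.2  4.3] 11.0167
```

Request:
move_arm(
  motion=[
    {"hand": -1,"x": 0.008,"y": -0.003,"z": 0,"twist": 0},
    {"hand": -1,"x": 0.006,"y": -0.004,"z": 0,"twist": 0},
    {"hand": -1,"x": 0,"y": 0,"z": 0,"twist": 0},
  ],
)

```text
time_s: 11.27
ee_pos: [0.6205, 0.1234, 0.1287]
tcp_rot: [0.0, 0.999, 0.034, -0.001]
force: [-6.1, 0.3, 4.2]
finger_gap: -0.0004
gripper_force: 3.5
```

```bash
python3 -c "
from h import *
off()"
```

```text
off mm -12.3 21.4 z 0.1287 F [-6.1  0.3  4.2] 11.2667
```

Request:
move_arm(
  motion=[
    {"hand": -1,"x": -0.03,"y": 0,"z": 0,"twist": 0},
    {"hand": -1,"x": -0.06,"y": -0.02,"z": -0.02,"twist": 0},
    {"hand": -1,"x": -0.02,"y": -0.04,"z": -0.06,"twist": 0},
    {"hand": -1,"x": 0,"y": -0.06,"z": -0.05,"twist": 0},
    {"hand": -1,"x": 0,"y": -0.08,"z": -0.03,"twist": 0},
  ],
)

```text
time_s: 11.68
ee_pos: [0.5612, 0.2174, 0.2106]
tcp_rot: [0.0, 0.999, 0.032, 0.003]
force: [2.3, 0.4, 2.2]
finger_gap: -0.0001
gripper_force: 0.0
```

Request:
move_arm(
  motion=[
    {"hand": -1,"x": 0,"y": -0.08,"z": 0,"twist": 0},
    {"hand": -1,"x": 0,"y": -0.06,"z": 0,"twist": 0},
    {"hand": -1,"x": 0,"y": 0,"z": 0,"twist": 0},
  ],
)

```text
time_s: 11.93
ee_pos: [0.555, 0.2938, 0.2075]
tcp_rot: [-0.002, 0.999, 0.037, 0.001]
force: [0.3, -0.3, -0.4]
finger_gap: -0.0001
gripper_force: 0.0
```

```bash
cat >> h.py <<'E'
def dial(im):
    g=im.max(2).astype(np.uint8)
    k=g[165:205,280:330]; k=cv2.resize(k,None,fx=14,fy=14,interpolation=cv2.INTER_CUBIC)
    disc=(k<70).astype(np.uint8); cs,_=cv2.findContours(disc,cv2.RETR_EXTERNAL,cv2.CHAIN_APPROX_NONE)
    big=max(cs,key=cv2.contourArea);hull=cv2.convexHull(big);m=np.zeros_like(k);cv2.drawContours(m,[hull],-1,255,-1)
    m=cv2.erode(m,np.ones((15,15)))
    w=((k>75)&(m>0)).astype(np.uint8);n,lab,st,cen=cv2.connectedComponentsWithStats(w)
    for i in range(1,n):
        if st[i,4]<150:continue
        v,u=np.nonzero(lab==i);x0,y0=280+(u+.5)/14-.5,165+(v+.5)/14-.5
        P=np.array([pan(a,b,.045) for a,b in zip(x0[::7],y0[::7])]);Q=np.array([pan(a,b,.006) for a,b in zip(x0[::7],y0[::7])])
        e=np.linalg.svd(P-P.mean(0))[2][0];e=e if e[1]>0 else -e;c=np.array([.0881,.0453]);
        d=P.mean(0)-c;q=Q.mean(0)-c
        print("blob px",cen[i].round(0),"area",st[i,4],"| as bar top: axis",np.arctan2(e[1],e[0]).round(3),"cen r,ang",np.hypot(*d).round(4),np.arctan2(d[1],d[0]).round(3),"| as skirt",np.hypot(*q).round(4),np.arctan2(q[1],q[0]).round(3))
E
python3 - <<'E'
from h import *
im=imaging.snapshot("top");print(status.state()["ee_pos"],status.state()["time_s"])
print("before");dial(cv2.imread("pics/t3raw.png"));print("now");dial(im)
cv2.imwrite("pics/t6raw.png",im);cv2.imwrite("pics/t6.png",cv2.resize(im[165:205,280:330],None,fx=14,fy=14,interpolation=cv2.INTER_CUBIC))
E
```

```text
[0.55538159 0.29087886 0.20690359] 11.9833
before
blob px [239. 341.] area 572 | as bar top: axis 3.066 cen r,ang 0.0248 1.278 | as skirt 0.0267 1.859
blob px [314. 374.] area 2408 | as bar top: axis 1.926 cen r,ang 0.0097 1.674 | as skirt 0.0194 2.532
now
blob px [231. 281.] area 1187 | as bar top: axis 1.461 cen r,ang 0.0311 0.89 | as skirt 0.0265 1.374
blob px [305. 351.] area 2910 | as bar top: axis 1.447 cen r,ang 0.0117 1.234 | as skirt 0.0167 2.288
```

View pics/t6.png

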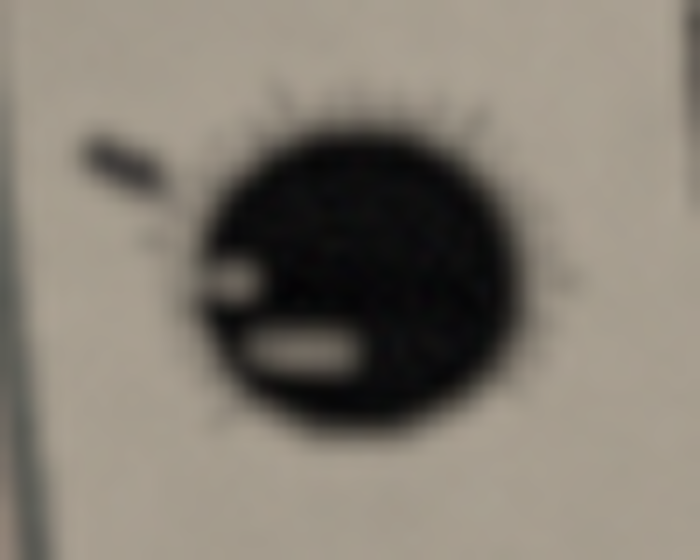

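The picture shows the bar-top pointer now nearly level at (305,351) and the skirt pointer at (231,281), so θ≈1.45. The tab is unmoved at (160,187). The bar-top and skirt readings agree once the dial centre moves 2.5 mm upslope, which puts the marker at θ≈1.00. That leaves about 0.45 rad to turn.

Request:
move_arm(
  motion=[
    {"hand": -1,"x": 0.0124,"y": 0.066,"z": 0,"twist": 0},
    {"hand": -1,"x": 0.0124,"y": 0.066,"z": 0,"twist": 0},
    {"hand": -1,"x": 0.0124,"y": 0.066,"z": 0,"twist": 0},
    {"hand": -1,"x": 0.0124,"y": 0.066,"z": 0,"twist": 0},
    {"hand": -1,"x": 0.0124,"y": 0.066,"z": 0,"twist": 0},
  ],
)

```text
time_s: 12.4
ee_pos: [0.598, 0.1225, 0.2066]
tcp_rot: [0.001, 0.999, 0.033, 0.001]
force: [1.4, -0.0, 0.4]
finger_gap: -0.0
gripper_force: 0.0
```

Request:
move_arm(
  motion=[
    {"hand": -1,"x": 0,"y": 0,"z": 0.05,"twist": 0},
    {"hand": -1,"x": 0,"y": 0,"z": 0.05,"twist": 0},
    {"hand": -1,"x": 0,"y": 0,"z": 0.04,"twist": 0},
    {"hand": -1,"x": 0,"y": 0,"z": 0.02,"twist": 0},
    {"hand": -1,"x": 0,"y": 0,"z": 0,"twist": 0},
  ],
)

```text
time_s: 12.82
ee_pos: [0.5959, 0.1239, 0.1229]
tcp_rot: [0.001, 0.999, 0.033, -0.003]
force: [-0.0, 0.4, 0.1]
finger_gap: -0.0001
gripper_force: 0.0
```

```bash
python3 - <<'E'
from h import *
off()
# tab: dark blob near (125,165) in the enlarged crop, both at h=.006
k=cv2.resize(cv2.imread("pics/t6raw.png").max(2)[165:205,280:330],None,fx=14,fy=14,interpolation=cv2.INTER_CUBIC)
n,lab,st,cen=cv2.connectedComponentsWithStats((k<110).astype(np.uint8));i=lab[165,125];v,u=np.nonzero(lab==i)
P=np.array([pan(280+(a+.5)/14-.5,165+(b+.5)/14-.5,.006) for a,b in zip(u[::5],v[::5])]);e=np.linalg.svd(P-P.mean(0))[2][0]
d=P.mean(0)-[.0906,.0453];print(st[i],"axis",np.arctan2(*(e[::-1]*np.sign(e[1]))),"cen",np.hypot(*d),np.arctan2(d[1],d[0]))
E
```

```text
off mm -36.8 23.5 z 0.1229 F [-0.   0.4  0.1] 12.8167
[  87  141   76   53 2603] axis 1.005865989668093 cen 0.05281915868145014 1.0017294606295146
```

Request:
move_arm(
  motion=[
    {"hand": -1,"x": 0.024,"y": -0.001,"z": 0,"twist": 0},
    {"hand": -1,"x": 0.01,"y": 0,"z": 0,"twist": 0},
    {"hand": -1,"x": 0.008,"y": 0,"z": 0,"twist": 0},
    {"hand": -1,"x": 0.006,"y": 0,"z": 0,"twist": 0},
    {"hand": -1,"x": 0,"y": 0,"z": 0,"twist": 0},
  ],
)

```text
time_s: 13.23
ee_pos: [0.6212, 0.1275, 0.1272]
tcp_rot: [0.0, 0.999, 0.034, -0.0]
force: [-4.9, -0.6, 3.7]
finger_gap: -0.0
gripper_force: 1.9
```

```bash
python3 -c "
from h import *
off()"
```

```text
off mm -11.3 25.4 z 0.1272 F [-4.9 -0.6  3.7] 13.2333
```

Request:
move_arm(
  motion=[
    {"hand": -1,"x": 0.004,"y": 0,"z": 0,"twist": 0},
    {"hand": -1,"x": 0.003,"y": 0,"z": 0,"twist": 0},
    {"hand": -1,"x": 0,"y": 0,"z": 0,"twist": 0},
  ],
)

```text
time_s: 13.48
ee_pos: [0.624, 0.1281, 0.1269]
tcp_rot: [-0.0, 0.999, 0.034, -0.001]
force: [-4.9, -0.1, 4.6]
finger_gap: 0.0002
gripper_force: 2.7
```

Request:
move_arm(
  motion=[
    {"hand": -1,"x": -0.03,"y": 0,"z": 0,"twist": 0},
    {"hand": -1,"x": -0.06,"y": -0.02,"z": -0.02,"twist": 0},
    {"hand": -1,"x": -0.03,"y": -0.04,"z": -0.06,"twist": 0},
    {"hand": -1,"x": 0,"y": -0.06,"z": -0.05,"twist": 0},
    {"hand": -1,"x": 0,"y": -0.08,"z": -0.03,"twist": 0},
  ],
)

```text
time_s: 13.9
ee_pos: [0.5592, 0.222, 0.2096]
tcp_rot: [-0.0, 0.999, 0.032, 0.003]
force: [1.2, -0.2, 1.3]
finger_gap: -0.0
gripper_force: 0.0
```

Request:
move_arm(
  motion=[
    {"hand": -1,"x": 0,"y": -0.08,"z": 0,"twist": 0},
    {"hand": -1,"x": 0,"y": -0.06,"z": 0,"twist": 0},
    {"hand": -1,"x": 0,"y": 0,"z": 0,"twist": 0},
  ],
)

```text
time_s: 14.15
ee_pos: [0.5529, 0.2984, 0.2063]
tcp_rot: [-0.002, 0.999, 0.037, 0.001]
force: [-0.3, -1.0, -0.7]
finger_gap: -0.0002
gripper_force: 0.0
```

```bash
sed -i 's/\.0881,\.0453/.0906,.0453/' h.py; python3 - <<'E'
from h import *
im=imaging.snapshot("top");print(status.state()["ee_pos"],status.state()["time_s"])
dial(im);cv2.imwrite("pics/t7raw.png",im)
E
```

```text
[0.55333092 0.29541153 0.20576938] 14.2
blob px [231. 258.] area 889 | as bar top: axis 1.085 cen r,ang 0.0324 0.824 | as skirt 0.0267 1.278
blob px [306. 342.] area 2555 | as bar top: axis 1.216 cen r,ang 0.0111 1.281 | as skirt 0.0168 2.336
```

Request:
move_arm(
  motion=[
    {"hand": -1,"x": 0.0132,"y": 0.0675,"z": 0,"twist": 0},
    {"hand": -1,"x": 0.0132,"y": 0.0675,"z": 0,"twist": 0},
    {"hand": -1,"x": 0.0132,"y": 0.0675,"z": 0,"twist": 0},
    {"hand": -1,"x": 0.0132,"y": 0.0675,"z": 0,"twist": 0},
    {"hand": -1,"x": 0.0132,"y": 0.0675,"z": 0,"twist": 0},
  ],
)

```text
time_s: 14.62
ee_pos: [0.5983, 0.1234, 0.2057]
tcp_rot: [0.0, 0.999, 0.033, 0.0]
force: [0.5, -0.4, 0.4]
finger_gap: -0.0
gripper_force: 0.0
```

Request:
move_arm(
  motion=[
    {"hand": -1,"x": 0,"y": 0,"z": 0.05,"twist": 0},
    {"hand": -1,"x": 0,"y": 0,"z": 0.05,"twist": 0},
    {"hand": -1,"x": 0,"y": 0,"z": 0.04,"twist": 0},
    {"hand": -1,"x": 0,"y": 0,"z": 0.016,"twist": 0},
    {"hand": -1,"x": 0,"y": 0,"z": 0,"twist": 0},
  ],
)

```text
time_s: 15.03
ee_pos: [0.5964, 0.1248, 0.1245]
tcp_rot: [0.001, 0.999, 0.033, -0.003]
force: [1.0, 0.1, 0.1]
finger_gap: -0.0001
gripper_force: 0.0
```

Request:
move_arm(
  motion=[
    {"hand": -1,"x": 0.024,"y": 0,"z": 0,"twist": 0},
    {"hand": -1,"x": 0.014,"y": 0,"z": 0,"twist": 0},
    {"hand": -1,"x": 0.01,"y": 0,"z": 0,"twist": 0},
    {"hand": -1,"x": 0.007,"y": 0,"z": 0,"twist": 0},
    {"hand": -1,"x": 0,"y": 0,"z": 0,"twist": 0},
  ],
)

```text
time_s: 15.45
ee_pos: [0.6254, 0.1282, 0.1287]
tcp_rot: [-0.0, 0.999, 0.034, -0.0]
force: [-3.5, 0.6, 2.7]
finger_gap: 0.0001
gripper_force: 1.7
```

```bash
python3 -c "
from h import *
off()"
```

```text
off mm -7.1 25.9 z 0.1287 F [-3.5  0.6  2.7] 15.45
```

Contact again at −7.1 mm; 3.5 mm more, then back off and look.

Request:
move_arm(
  motion=[
    {"hand": -1,"x": 0.004,"y": 0,"z": 0,"twist": 0},
    {"hand": -1,"x": 0.003,"y": 0,"z": 0,"twist": 0},
    {"hand": -1,"x": 0,"y": 0,"z": 0,"twist": 0},
  ],
)

```text
time_s: 15.7
ee_pos: [0.6281, 0.1287, 0.1284]
tcp_rot: [-0.0, 0.999, 0.034, -0.001]
force: [-5.0, 0.6, 3.3]
finger_gap: -0.0001
gripper_force: 2.5
```

Request:
move_arm(
  motion=[
    {"hand": -1,"x": -0.03,"y": 0,"z": 0,"twist": 0},
    {"hand": -1,"x": -0.06,"y": -0.02,"z": -0.02,"twist": 0},
    {"hand": -1,"x": -0.03,"y": -0.04,"z": -0.06,"twist": 0},
    {"hand": -1,"x": 0,"y": -0.06,"z": -0.05,"twist": 0},
    {"hand": -1,"x": 0,"y": -0.08,"z": -0.03,"twist": 0},
  ],
)

```text
time_s: 16.12
ee_pos: [0.5633, 0.2225, 0.2113]
tcp_rot: [-0.0, 0.999, 0.032, 0.003]
force: [1.0, 0.7, 1.2]
finger_gap: -0.0001
gripper_force: 0.0
```

Request:
move_arm(
  motion=[
    {"hand": -1,"x": 0,"y": -0.08,"z": 0,"twist": 0},
    {"hand": -1,"x": 0,"y": -0.06,"z": 0,"twist": 0},
    {"hand": -1,"x": 0,"y": 0,"z": 0,"twist": 0},
  ],
)

```text
time_s: 16.37
ee_pos: [0.557, 0.299, 0.2079]
tcp_rot: [-0.002, 0.999, 0.037, 0.001]
force: [-0.8, -0.6, -0.7]
finger_gap: -0.0002
gripper_force: 0.0
```

```bash
python3 - <<'E'
from h import *
im=imaging.snapshot("top");print(status.state()["ee_pos"],status.state()["time_s"])
dial(im);cv2.imwrite("pics/t8raw.png",im)
E
```

```text
[0.55744427 0.295971   0.20733762] 16.4167
blob px [241. 232.] area 1119 | as bar top: axis 0.669 cen r,ang 0.0344 0.663 | as skirt 0.0264 1.056
blob px [309. 330.] area 2624 | as bar top: axis 0.996 cen r,ang 0.0115 1.048 | as skirt 0.0145 2.237
```

```bash
python3 - <<'E'
from h import *
from scipy.optimize import least_squares as LS
im=cv2.imread("pics/t8raw.png");k=cv2.resize(im.max(2)[165:205,280:330],None,fx=14,fy=14,interpolation=cv2.INTER_CUBIC)
for th in(70,85,100):
    cs,_=cv2.findContours((k<th).astype(np.uint8),0,1);b=max(cs,key=cv2.contourArea)[::4,0]
    P=np.array([pan(280+(u+.5)/14-.5,165+(v+.5)/14-.5,.006) for u,v in b])
    d=P-[.0906,.0453];a=np.arctan2(d[:,1],d[:,0]);P=P[(abs(a)<1.6)&(abs(np.hypot(*d.T)-.034)<.004)]
    r=LS(lambda q:np.hypot(P[:,0]-q[0],P[:,1]-q[1])-q[2],[.09,.045,.034],loss="soft_l1",f_scale=.0005);print(th,len(P),r.x)
sk=np.array([.0906,.0453])+.0264*np.array([np.cos(1.056),np.sin(1.056)]);tb=np.array([.0906,.0453])+.0528*np.array([np.cos(1.0017),np.sin(1.0017)])
d=tb-sk;print("skirt->tab dir",np.arctan2(d[1],d[0]))
for c in([.0896,.0453],[.0906,.0453],[.0916,.0453],[.0906,.0443],[.0906,.0463]):
    f=lambda p:np.arctan2(*(p-c)[::-1]);print(c,f(sk)-f(tb))
E
```

```text
70 108 [0.0913313  0.04564189 0.03133748]
85 114 [0.09127951 0.04557137 0.03215873]
100 123 [0.09128687 0.04557345 0.03301397]
skirt->tab dir 0.9475595155036313
[0.0896, 0.0453] 0.03773730892424132
[0.0906, 0.0453] 0.05429999999999979
[0.0916, 0.0453] 0.07176592875282806
[0.0906, 0.0443] 0.0623074136335251
[0.0906, 0.0463] 0.045387628655194745
```

Request:
move_arm(
  motion=[
    {"hand": -1,"x": 0.0116,"y": 0.0677,"z": 0,"twist": 0},
    {"hand": -1,"x": 0.0116,"y": 0.0677,"z": 0,"twist": 0},
    {"hand": -1,"x": 0.0116,"y": 0.0677,"z": 0,"twist": 0},
    {"hand": -1,"x": 0.0116,"y": 0.0677,"z": 0,"twist": 0},
    {"hand": -1,"x": 0.0116,"y": 0.0677,"z": 0,"twist": 0},
  ],
)

```text
time_s: 16.83
ee_pos: [0.5984, 0.1232, 0.2073]
tcp_rot: [0.0, 0.999, 0.033, 0.001]
force: [0.4, -0.0, 0.7]
finger_gap: 0.0
gripper_force: 0.0
```

Request:
move_arm(
  motion=[
    {"hand": -1,"x": 0,"y": 0,"z": 0.05,"twist": 0},
    {"hand": -1,"x": 0,"y": 0,"z": 0.05,"twist": 0},
    {"hand": -1,"x": 0,"y": 0,"z": 0.04,"twist": 0},
    {"hand": -1,"x": 0,"y": 0,"z": 0.016,"twist": 0},
    {"hand": -1,"x": 0,"y": 0,"z": 0,"twist": 0},
  ],
)

```text
time_s: 17.25
ee_pos: [0.5965, 0.1246, 0.1261]
tcp_rot: [0.001, 0.999, 0.033, -0.003]
force: [-0.0, -0.1, 0.2]
finger_gap: -0.0001
gripper_force: 0.0
```

Request:
move_arm(
  motion=[
    {"hand": -1,"x": 0.024,"y": 0,"z": 0,"twist": 0},
    {"hand": -1,"x": 0.016,"y": 0,"z": 0,"twist": 0},
    {"hand": -1,"x": 0.012,"y": 0,"z": 0,"twist": 0},
    {"hand": -1,"x": 0.006,"y": 0,"z": 0,"twist": 0},
    {"hand": -1,"x": 0,"y": 0,"z": 0,"twist": 0},
  ],
)

```text
time_s: 17.67
ee_pos: [0.6274, 0.1281, 0.1301]
tcp_rot: [-0.0, 0.999, 0.033, 0.0]
force: [-1.1, 0.1, 1.3]
finger_gap: 0.0002
gripper_force: 0.6
```

```bash
python3 -c "
from h import *
off()"
```

```text
off mm -5.1 25.6 z 0.1301 F [-1.1  0.1  1.3] 17.6667
```

Request:
move_arm(
  motion=[
    {"hand": -1,"x": 0.002,"y": 0,"z": 0,"twist": 0},
    {"hand": -1,"x": 0.002,"y": 0,"z": 0,"twist": 0},
    {"hand": -1,"x": 0,"y": 0,"z": 0,"twist": 0},
  ],
)

```text
time_s: 17.92
ee_pos: [0.628, 0.1283, 0.1295]
tcp_rot: [-0.0, 0.999, 0.034, -0.001]
force: [-5.8, 0.8, 2.7]
finger_gap: -0.0004
gripper_force: 2.3
```

```bash
python3 -c "
from h import *
off()"
```

```text
off mm -4.5 25.8 z 0.1295 F [-5.8  0.8  2.7] 17.9167
```

Barely past the earlier point (−4.3), so one more millimetre, then back off and look.

Request:
move_arm(
  motion=[
    {"hand": -1,"x": 0.002,"y": 0,"z": 0,"twist": 0},
    {"hand": -1,"x": 0,"y": 0,"z": 0,"twist": 0},
  ],
)

```text
time_s: 18.08
ee_pos: [0.6288, 0.1285, 0.1295]
tcp_rot: [-0.0, 0.999, 0.034, -0.001]
force: [-5.9, 1.3, 3.1]
finger_gap: -0.0002
gripper_force: 2.7
```

Request:
move_arm(
  motion=[
    {"hand": -1,"x": -0.03,"y": 0,"z": 0,"twist": 0},
    {"hand": -1,"x": -0.06,"y": -0.02,"z": -0.02,"twist": 0},
    {"hand": -1,"x": -0.03,"y": -0.04,"z": -0.06,"twist": 0},
    {"hand": -1,"x": 0,"y": -0.06,"z": -0.05,"twist": 0},
    {"hand": -1,"x": 0,"y": -0.08,"z": -0.03,"twist": 0},
  ],
)

```text
time_s: 18.5
ee_pos: [0.5643, 0.2222, 0.2124]
tcp_rot: [-0.0, 0.999, 0.032, 0.003]
force: [1.6, 0.1, 1.2]
finger_gap: -0.0
gripper_force: 0.0
```

Request:
move_arm(
  motion=[
    {"hand": -1,"x": 0,"y": -0.08,"z": 0,"twist": 0},
    {"hand": -1,"x": 0,"y": -0.06,"z": 0,"twist": 0},
    {"hand": -1,"x": 0,"y": 0,"z": 0,"twist": 0},
  ],
)

```text
time_s: 18.75
ee_pos: [0.558, 0.2986, 0.2091]
tcp_rot: [-0.002, 0.999, 0.037, 0.001]
force: [-0.1, -0.2, -0.2]
finger_gap: 0.0001
gripper_force: 0.0
```

```bash
sed -i 's/\.0906,\.0453/.0912,.0456/' h.py; python3 - <<'E'
from h import *
F=[imaging.snapshot("top") for _ in range(8)];print(status.state()["ee_pos"],status.state()["time_s"])
im=np.mean(F,0).astype(np.uint8)
dial(cv2.imread("pics/t8raw.png"));print("now");dial(im);cv2.imwrite("pics/t9raw.png",im)
k=cv2.resize(im[155:270,270:385],None,fx=5,fy=5,interpolation=cv2.INTER_CUBIC)
cv2.imwrite("pics/t9.png",cv2.resize(im[165:205,280:330],None,fx=14,fy=14,interpolation=cv2.INTER_CUBIC))
E
```

```text
[0.55924164 0.29146818 0.20879149] 19.15
blob px [241. 232.] area 1119 | as bar top: axis 0.669 cen r,ang 0.0338 0.667 | as skirt 0.0258 1.071
blob px [309. 330.] area 2624 | as bar top: axis 0.996 cen r,ang 0.0109 1.082 | as skirt 0.0147 2.282
now
blob px [243. 225.] area 969 | as bar top: axis 0.644 cen r,ang 0.0344 0.629 | as skirt 0.0259 1.014
blob px [312. 328.] area 2621 | as bar top: axis 0.948 cen r,ang 0.0105 1.035 | as skirt 0.014 2.299
```

View pics/t9.png

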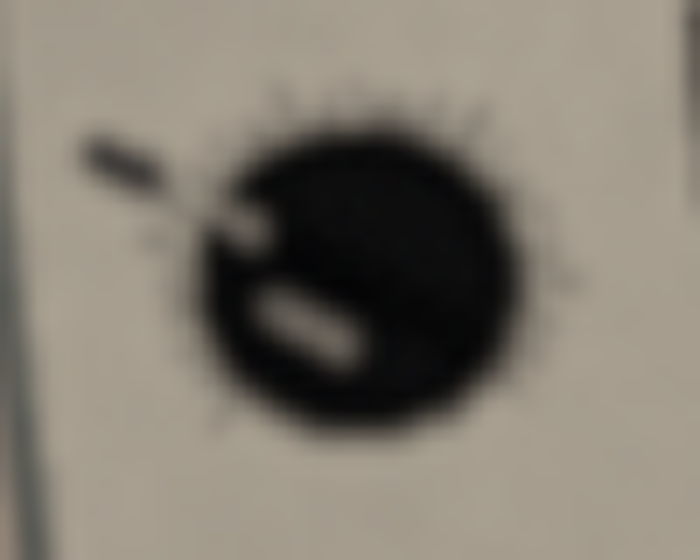

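The picture shows the skirt pointer at (243,225), on the tab's axis line from (90,147) through (160,187). The measured angles are 1.01 for both the pointer and the tab. The arm is clear of everything, so I hand in.

```bash
python3 -c "
from bench import bot
print(bot.close_job())"
```

```text
the job is handed in; nothing more can be done
None
```

The tin was rolled to the mark (within about 1 mm when I checked, not re-measured after the dial work), the dial pointer was set in line with the marker tab (both measured at about 1.01 rad), and the job was handed in at about 19 s with the arm clear.

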